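# Third hand: hold a hard drive against the end plate of an assembly jig

## Robot

A 6-joint arm with a two-finger parallel gripper is mounted at the origin on the work surface. World frame = base frame: x ahead of the robot, y to its left, z up, the work surface at z = 0. Lengths are in mm, angles in rad, forces in N, time in s.
With the tool pointing down it reaches from about 275 to 1000 mm from the base axis. Payload 8.4 kg.
Tool frame: the origin (TCP) lies between the finger pads; the fingertips stand 22 mm ahead of it and the grasp point (between the pads) lies 3 mm ahead of it (r.nose_length is the z of the fingertips in the tool frame, in mm); z points along the fingers, y is the line along which they close (so a half turn about z gives the same grasp; the last joint's range is limited). The gripper opens to 85 mm and grips with 20 to 120 N. Pads are 22 mm wide; open, the fingers measure 114 mm over their backs; the gripper's body (76 mm by 85 mm) begins 54 mm behind the grasp point. The pads swing forward as they close: fully open they stand 13 mm farther back than shut.
Start: joints at [-1.253, 0.353, 1.633, -0, 1.155, -0.002], TCP at [196.484, -593.315, 253.281] pointing down, gripper open.
Joint ranges: [-2.63, 2.63], [-0.92, 2.1], [0.06, 2.66], [-1.3, 4.44], [0, 2.69], [-3.02, 3.02]. Speed limits (rad/s): [2.22, 2.22, 2.79, 3.14, 3.14, 3.14].

## Interface

Orientations are given as [roll, pitch, yaw] about the fixed x, y, z axes, in that order (R = Rz(yaw) Ry(pitch) Rx(roll)).
In Python, from rig import r, cams gives the robot as it stands.
- The arm moves only by the shell command python3 -m handwheel 'ROWS' [FORCE]. ROWS is a JSON list of rows, 1 to 5 of them, each of 7 numbers: a rotation vector rx, ry, rz in fractions of the full range, 1 being pi rad, then dx, dy, dz in shares of 80 cm (1.0 is 80 cm), then the opening from 0.0 (shut) to 1.0 (fully open); each row shifts and turns the commanded pose from where the row before left it, along the tool's axes as they then stand; what a row does not reach is not made up. A row lasts 1/12 s, in which the tool goes at most 41.7 mm and 0.125 rad, less where a joint would pass 70% of its speed; a pose out of reach is approached as far as the arm can. The fingers move at their own pace and stop on an object; FORCE is the grip in N (left out, the last holds). Time passes only in rows, so rows that do not move let the fingers close. It prints the time, the measured TCP pose, the force, the opening and the grip force at its end. Input that does not fit is refused with a message, and nothing moves.
- r.sense(): the state, without advancing time (a new reading comes with each control period).
- cams.grab_frame(name): name is "scene" or "top" or "wrist"; returns the picture (480x640x3 uint8, red, green, blue); there is no depth.
- cams.camera_params(name): a dict with "fx", "fy", "cx", "cy" (pixels), "dist_coeffs" ([k1, k2, p1, p2, k3] as OpenCV has them; the pictures are not rectified), "rvec" (rotation vector, rad) and "tvec" (3), from world to camera coordinates, as OpenCV has them. Camera axes: x right, y down, z forward; pixel columns grow to the right and rows downward; lengths in mm; the calibration is good to about 2 mm. A picture is of the moment at which its call begins: read the wrist's pose just before it. camera_params takes no time and is no camera call; for the wrist camera it gives the pose at the moment of the call.
- r.sign_off(): hands the job in; it is judged then, once.
The state is a dict: "clock": time; "qpos": joint angles; "qvel": joint speeds; "joint_efforts": joint torques, N m; "eef_pos": TCP position; "tcp_rot": TCP orientation; "contact_force": force on the tool from outside, world axes, zero at the start; "wrist_torque": the same for the moment, N m; "opening": opening from 0.0 (shut) to 1.0 (fully open); "grasp_force": force on a finger pad.
Only numpy, scipy, OpenCV 4.12 (cv2) and the standard library are available. Lean on these libraries where they do the work, as an engineer would, in place of code of your own. Each camera call takes 0.05 s, during which the arm holds its last target. There are 200 camera calls.

## Task

Stand the loose hard drive on its long edge in the channel of the assembly jig, connector end towards the steel end plate, and let go of it. Then push the jig's sliding jaw up behind it so that the drive is pressed against the end plate with the jaw's spring plunger about half way in (the black ring on the plunger just reaching the jaw), never all the way in, and finish while still holding the jaw there, touching only the jaw, so that a colleague can put in the screws. Leave the other things on the desk where they are.

Things in the scene. Friction and masses are not known exactly. Their poses are not given: they have to be found in the camera images.
- drive: The loose 3.5 inch hard drive, bare metal, 147 long (x) x 26 thick (y) x 102 mm high (z) as it stands on its long edge on the desk, about 0.4 to 0.65 kg. Origin: centre of its underside. Its +x end is the connector end (black connector strip, also a black mark on the top edge at that end); the -x end is plain.
- connector_end (a point): Centre of the drive's connector end face (73.5 mm along +x from the drive's origin, 51 mm up).
- jig: Aluminium jig fixed to the desk, base 350 x 110 x 12 mm. Origin at desk level on the centre line of the channel; +x runs from jaw to end plate, z up; base from x = -190 to +160 mm. Channel floor 12 mm above the desk; two rails, x = -20 to +120 mm, leave 32 mm width, with outward-flared lips up to 46 mm above the desk, 56 mm over the lips. Face of the end plate at x = +130 mm.
- endplate: Fixed upright steel end plate at the jig's +x end, 70 wide x 98 high x 7 mm thick, top 110 mm above the desk. Its origin and axes coincide with the jig's; the face that the drive is pressed against lies at x = +130 mm and looks to -x.
- jaw (a joint): Travel of the sliding jaw along the jig's +x (m): 0 = fully back, 0.10 = end. About 1.2 N friction, no lock. Back face at jig x = -160 mm + travel, front face at -120 mm + travel. With the drive (147 mm) against the end plate the plunger touches it at travel 0.073 and is half way in at 0.085.
- jaw_back (a point): Point on the jaw's flat back (-x) face, mid-width, 90 mm above the desk; axes as the jig's. Grey jaw: block 40 mm long (x), 60 wide, up to 41 mm above the desk, with a post 40 mm long x 36 wide on it up to 114 mm; the back face is free to push. Behind it at jig x = -190 to -178 mm stands a fixed bar 30 mm high.
- plunger (a joint): How far the spring plunger on the jaw's front is pressed in (m): 0 out, 0.012 half way, 0.024 bottomed out. About 830 N/m (10 N half way), no preload. Steel rod 16 mm across, head 24 mm across and 4 mm thick, axis 63 mm above the desk along jig x; a black ring marks half way on the rod.
- plunger_tip (a point): Centre of the plunger's front face; with the plunger out it is 30 mm in front of the jaw's front face. Axes as the jig's.
- screwdriver: Bystander: screwdriver lying on the desk, 170 mm long. Origin at its middle underneath.
- screw_tray: Bystander: small open grey tray 75 x 75 x 20 mm. Origin: centre of its underside.
- mug: Bystander: white mug, 80 mm across, 92 mm high. Origin: centre of its underside.
- mouse: Bystander: black computer mouse, about 80 x 60 x 34 mm. Origin underneath it.
There are look-alikes about, which are no part of the job. Leave any pink or yellow look-alike of the drive alone.

How it is judged (in metres and radians):
On the way:
1. the drive stands in the channel on its edge, connector end towards the end plate, and has been let go (z of drive in the frame of jig between 0.008 and 0.016 m and y of drive in the frame of jig between -0.006 and 0.006 m and angle between the z axis of drive and the z axis of jig, either way round below 0.08 rad and angle between the x axis of drive and the x axis of jig, either way round below 0.08 rad and x of connector_end in the frame of jig above 0.04 m and contact force between the fingers and drive below 0.3 N), for 0.2 s.
At the end, for the whole second after the job is handed in: Drive on its edge in the channel (floor 4 mm, centre line 6 mm, 0.08 rad), connector end against the end plate with 3.5 to 17 N, plunger in 7 to 18 mm, at rest, fingers off the drive, all through the last second while the arm keeps pushing the jaw (z of drive in the frame of jig between 0.008 and 0.016 m and y of drive in the frame of jig between -0.006 and 0.006 m and angle between the z axis of drive and the z axis of jig, either way round below 0.08 rad and angle between the x axis of drive and the x axis of jig, either way round below 0.08 rad and x of connector_end in the frame of jig above 0.126 m and contact force between drive and endplate between 3.5 and 17 N and value of joint plunger between 0.007 and 0.018 m and linear speed of drive below 0.01 m/s and contact force between the fingers and drive below 0.3 N); the arm keeps its last pose, push and grip.
It fails at once if the plunger is pressed all the way in (over 23 mm) (value of joint plunger above 0.023 m).
It fails at once if a bystander is moved more than 30 mm (distance of any of screwdriver, screw_tray, mug, mouse from where it was at the start of the episode above 0.03 m).
It also fails if it takes over 54 s, if anything falls off the work surface, if the arm or the gripper's body presses on something with over 40 N, if the wrist force passes 120 N, or if a joint passes its speed limit or range.

## Working session

There is one attempt and no reset: what is moved stays moved. The work goes in short steps, Python scripts to look and compute and a shell command to move; the robot and the scene stay as the last step left them, time stands still between calls to the robot, and variables do not carry over. Pictures are saved under pics/ and viewed, at most 10 in all, crops included, and the job is handed in when it is done.

```bash
mkdir -p pics; ls; python3 - <<'E'
from rig import r,cams
import cv2
for n in("scene","top"):
    cv2.imwrite(f"pics/{n}0.png",cams.grab_frame(n)[:,:,::-1]); p=cams.camera_params(n);print(n,p)
s=r.sense();print(s["clock"],s["eef_pos"],s["tcp_rot"],s["opening"])
E
```

```text
pics
scene {'fx': 457.7356687095427, 'fy': 457.7356687095427, 'cx': 320.87505870233866, 'cy': 237.81032922474026, 'dist_coeffs': array([-0.01579003,  0.        ,  0.        ,  0.        ,  0.        ]), 'rvec': array([ 2.05995011,  1.57379263, -0.5064776 ]), 'tvec': array([-120.55118744, -393.07769145, 1647.33392889])}
top {'fx': 550.213354592024, 'fy': 550.213354592024, 'cx': 316.90291490293987, 'cy': 238.7606942043024, 'dist_coeffs': array([-0.04175905,  0.        ,  0.        ,  0.        ,  0.        ]), 'rvec': array([ 2.17747225, -2.18865666,  0.07264439]), 'tvec': array([ -21.78044821,  527.77260327, 1348.26410297])}
0.1 [ 196.35698179 -592.91520089  252.61740692] [-3.14030440e+00 -1.03929246e-05  3.19792294e-01] 0.9982440101424482
```

View pics/scene0.png

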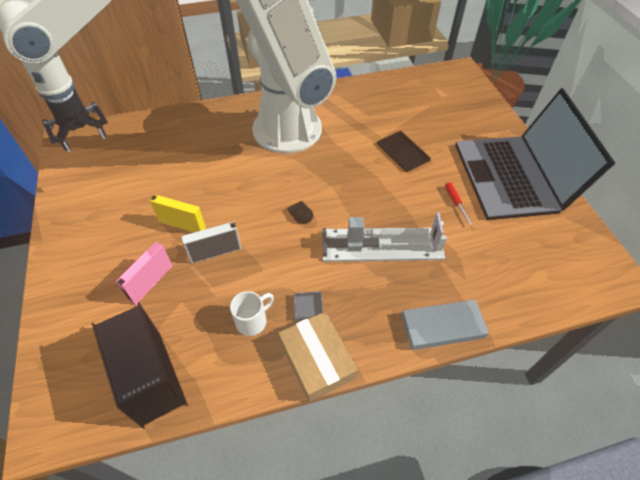

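View pics/top0.png

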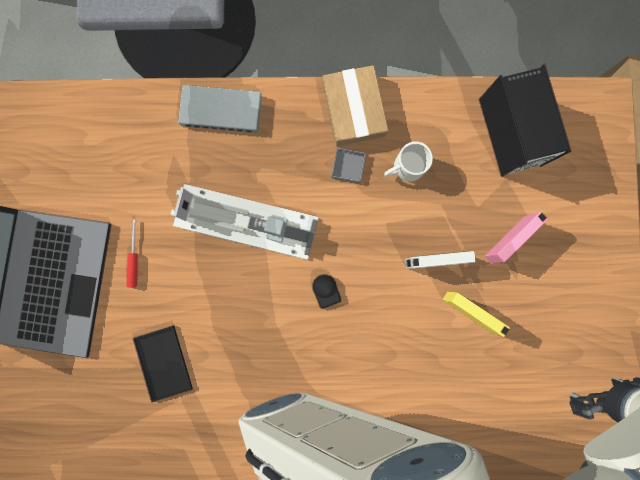

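The scene picture shows the bare drive at (212,242), the pink look-alike at (145,272), the yellow one at (178,213), and the jig with its end plate on the right at (437,232).
Candidates in the top picture are: white/silver at (440,260) with a black mark at its left end (410,263), pink at (518,237), yellow at (477,313), and a large grey box at (220,108). I choose the silver one and will check it in a crop.

```bash
python3 - <<'E'
import cv2,numpy as np
t=cv2.imread("pics/top0.png")
a=cv2.resize(t[172:267,165:325],(800,475),interpolation=cv2.INTER_CUBIC)
cv2.imwrite("pics/jig.png",a)
b=cv2.resize(t[235:285,395:495],(800,400),interpolation=cv2.INTER_CUBIC)
cv2.imwrite("pics/drv.png",b)
E
```

```text
(no output)
```

View pics/jig.png

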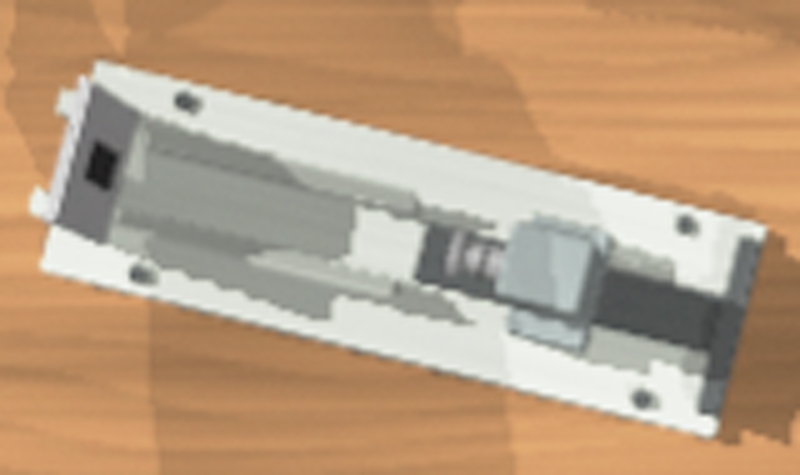

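View pics/drv.png

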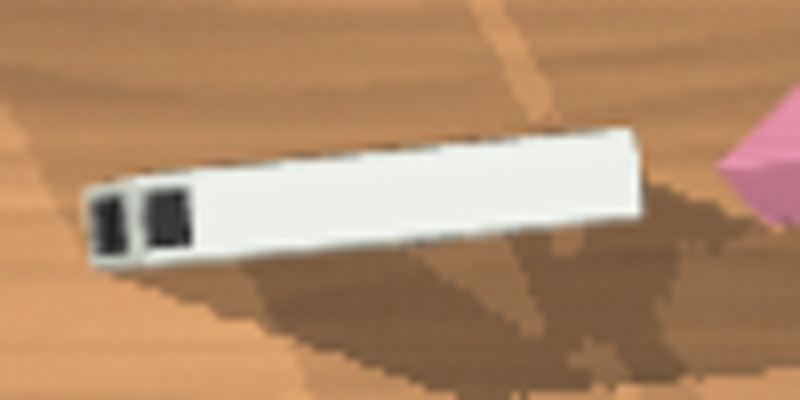

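The crops confirm the choice: the bare silver drive has its black connector strip and black mark on its left end (top crop (110,225),(168,218)). The jig's base corners are at (97,62), (40,268), (716,437) and (767,228) in its crop, with the end plate at the left and the jaw at the right.

```bash
cat > h.py <<'E'
from rig import r,cams
import numpy as np,cv2
from scipy.optimize import least_squares
from scipy.spatial.transform import Rotation as R
def fit(P,uv,cam,x0):
    c=cams.camera_params(cam) if isinstance(cam,str) else cam
    K=np.array([[c["fx"],0,c["cx"]],[0,c["fy"],c["cy"]],[0,0,1]]);P=np.array(P,float)
    def f(q):
        W=P@R.from_euler('z',q[2]).as_matrix().T+[q[0],q[1],0]
        return (cv2.projectPoints(W,c["rvec"],c["tvec"],K,c["dist_coeffs"])[0][:,0]-uv).ravel()
    s=least_squares(f,x0,x_scale=[100,100,1]);return s.x,np.abs(s.fun).max()
def togo(pos,yaw):  # move in tool axes to a tool-down pose; yaw as in rpy [pi,0,yaw]
    s=r.sense();T=R.from_euler('xyz',s["tcp_rot"]);G=R.from_euler('xyz',[np.pi,0,yaw])
    print("t",s["clock"],"rotvec",(T.inv()*G).as_rotvec().round(3),"d(cur)",T.inv().apply(np.array(pos)-s["eef_pos"]).round(1),"d(goal)",G.inv().apply(np.array(pos)-s["eef_pos"]).round(1))
E
python3 - <<'E'
from h import *
j=np.array([[97,62],[40,268],[716,437],[767,228]])/5+[165,172]-.4
print("jig",fit([[160,-55,12],[160,55,12],[-190,55,12],[-190,-55,12]],j,"top",[600,0,1.4]))
d=np.array([[133,180],[138,263],[632,128],[640,215]])/8+[395,235]-.4
q,e=fit([[73.5,-13,102],[73.5,13,102],[-73.5,-13,102],[-73.5,13,102]],d,"top",[500,-200,1.6]);print("drv",q,e)
togo([q[0],q[1],250],q[2]-np.pi)
E
```

```text
jig (array([576.88539061, 169.32896536,   1.32102035]), np.float64(0.47941674361317155))
drv [ 472.54432678 -318.02568253    1.66296075] 0.4131503392028435
t 0.1 rotvec [-1.000e-03  1.000e-03  1.798e+00] d(cur) [ 348.6 -174.1    2.8] d(goal) [-248.3 -300.3    2.6]
```

The rows are not in the units I measure in: shifts go in shares of 80 cm and turns go in shares of pi rad. I convert before sending: 34.9 mm is 0.0436, -17.4 mm is -0.0218.

```bash
python3 -m handwheel '[[0,0,0,0.0436,-0.0218,0,1],[0,0,0,0.0436,-0.0218,0,1],[0,0,0,0.0436,-0.0218,0,1],[0,0,0,0.0436,-0.0218,0,1],[0,0,0,0.0436,-0.0218,0,1]]' 60
python3 -m handwheel '[[0,0,0,0.0436,-0.0218,0,1],[0,0,0,0.0436,-0.0218,0,1],[0,0,0,0.0436,-0.0218,0,1],[0,0,0,0.0436,-0.0218,0,1],[0,0,0,0.0436,-0.0218,0,1]]'
python3 -m handwheel '[[0,0,-0.0388,0,0,0,1],[0,0,-0.0388,0,0,0,1],[0,0,-0.0388,0,0,0,1],[0,0,-0.0388,0,0,0,1],[0,0,-0.0388,0,0,0,1]]'
python3 -m handwheel '[[0,0,-0.0388,0,0,0,1],[0,0,-0.0388,0,0,0,1],[0,0,-0.0388,0,0,0,1],[0,0,-0.0388,0,0,0,1],[0,0,-0.0388,0,0,0,1]]'
python3 -m handwheel '[[0,0,-0.0388,0,0,0,1],[0,0,0,0,0,0,1],[0,0,0,0,0,0,1]]'
python3 - <<'E'
from h import *
togo([472.5,-318,250],1.663)
cv2.imwrite("pics/w1.png",cams.grab_frame("wrist")[:,:,::-1])
E
```

```text
clock: 0.52
eef_pos: [335.5, -454.3, 253.0]
tcp_rot: [-3.141, 0.0, 0.319]
contact_force: [0.4, -0.8, -0.7]
opening: 1.001
grasp_force: 0.0
clock: 0.93
eef_pos: [474.0, -316.7, 253.1]
tcp_rot: [-3.141, 0.0, 0.32]
contact_force: [0.2, -0.8, 0.4]
opening: 0.999
grasp_force: 0.0
clock: 1.35
eef_pos: [473.0, -318.1, 252.9]
tcp_rot: [-3.141, 0.0, 0.936]
contact_force: [0.4, -0.4, 0.2]
opening: 0.998
grasp_force: 0.0
clock: 1.77
eef_pos: [472.9, -318.2, 252.9]
tcp_rot: [-3.141, -0.0, 1.546]
contact_force: [-0.3, 1.2, -0.5]
opening: 1.005
grasp_force: 0.0
clock: 2.02
eef_pos: [472.9, -318.3, 253.0]
tcp_rot: [-3.141, -0.0, 1.658]
contact_force: [1.1, 0.1, 0.6]
opening: 1.001
grasp_force: 0.0
t 2.0167 rotvec [-0.    -0.    -0.005] d(cur) [ 0.4 -0.4  3. ] d(goal) [ 0.4 -0.4  3. ]
```

View pics/w1.png

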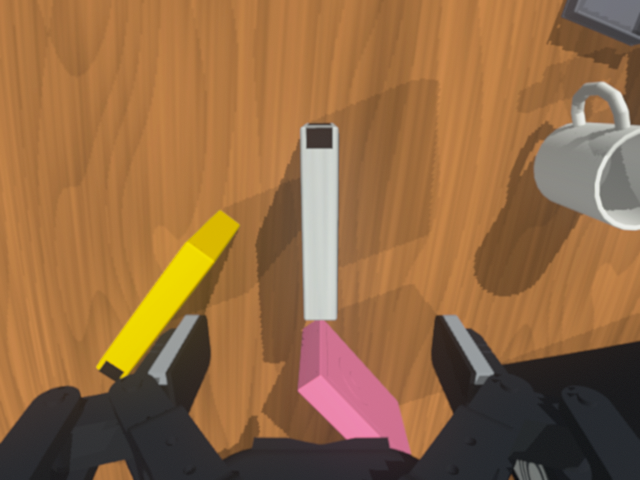

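The drive runs straight up the picture from its plain end (320,320) to its black mark (320,138). Yellow's nearest corner at (238,220) is close to the left finger's path, so I'll go down with a narrower opening.

In the tool's units: 30 mm is 0.0375.

```bash
python3 - <<'E'
from h import *
print(fit([[73.5,13,102],[73.5,-13,102],[-73.5,13,102],[-73.5,-13,102]],np.array([[302,126],[338,126],[304.5,320],[337,320]]),"wrist",[472,-318,1.66]))
E
python3 -m handwheel '[[0,0,0,0,0,0.0375,0.6],[0,0,0,0,0,0.0375,0.6],[0,0,0,0,0,0.0375,0.6],[0,0,0,0,0,0.0375,0.6],[0,0,0,0,0,0.0375,0.6]]'
```

```text
(array([ 473.10363385, -319.07680535,    1.66052701]), np.float64(1.4236807010011603))
clock: 2.48
eef_pos: [473.0, -318.4, 102.1]
tcp_rot: [3.141, 0.0, 1.658]
contact_force: [0.8, -0.8, 0.7]
opening: 0.598
grasp_force: 0.0
```

In the tool's units: 22 mm is 0.0275.

```bash
python3 -m handwheel '[[0,0,0,0,0,0.0275,0.6],[0,0,0,0,0,0,0],[0,0,0,0,0,0,0],[0,0,0,0,0,0,0],[0,0,0,0,0,0,0]]' 60
python3 -m handwheel '[[0,0,0,0,0,0,0],[0,0,0,0,0,0,0],[0,0,0,0,0,0,0],[0,0,0,0,0,-0.0125,0],[0,0,0,0,0,-0.0125,0]]'
```

```text
clock: 2.9
eef_pos: [473.7, -318.8, 82.5]
tcp_rot: [3.14, 0.001, 1.661]
contact_force: [-0.0, -0.3, -5.5]
opening: 0.295
grasp_force: 61.9
clock: 3.32
eef_pos: [472.7, -318.2, 101.8]
tcp_rot: [-3.141, -0.001, 1.662]
contact_force: [0.8, 0.1, -5.2]
opening: 0.294
grasp_force: 61.7
```

In the tool's units: -35 mm is -0.0438, -25 mm is -0.0313.

```bash
python3 -m handwheel '[[0,0,0,0,0,-0.0438,0],[0,0,0,0,0,-0.0438,0],[0,0,0,0,0,-0.0438,0],[0,0,0,0,0,-0.0313,0],[0,0,0,0,0,0,0]]'
python3 -m handwheel '[[0,0,0.0363,0,0,0,0],[0,0,0.0363,0,0,0,0],[0,0,0.036,0,0,0,0],[0,0,0,0,0,0,0]]'
python3 - <<'E'
from h import *
togo([586.8,208.1,230],1.321)
E
```

```text
clock: 3.73
eef_pos: [475.8, -320.2, 238.4]
tcp_rot: [3.133, 0.007, 1.662]
contact_force: [1.5, -1.4, -5.7]
opening: 0.297
grasp_force: 62.2
clock: 4.07
eef_pos: [472.5, -318.0, 230.7]
tcp_rot: [-3.141, -0.0, 1.316]
contact_force: [0.4, -0.6, -5.5]
opening: 0.298
grasp_force: 62.0
t 4.0667 rotvec [-0.001 -0.    -0.005] d(cur) [537.9 -22.2   0.9] d(goal) [538.  -19.3   0.7]
```

In the tool's units: 30 mm is 0.0375, 20 mm is 0.025, -0.005 rad is -0.0016.

```bash
python3 -m handwheel '[[0,0,-0.0016,0.025,-0.0015,0,0],[0,0,0,0.0375,-0.0015,0,0],[0,0,0,0.0375,-0.0015,0,0],[0,0,0,0.0375,-0.0015,0,0],[0,0,0,0.0375,-0.0015,0,0]]'
python3 -m handwheel '[[0,0,0,0.0375,-0.0015,0,0],[0,0,0,0.0375,-0.0015,0,0],[0,0,0,0.0375,-0.0015,0,0],[0,0,0,0.0375,-0.0015,0,0],[0,0,0,0.0375,-0.0015,0,0]]'
python3 -m handwheel '[[0,0,0,0.0375,-0.0015,0,0],[0,0,0,0.0375,-0.0015,0,0],[0,0,0,0.0375,-0.0015,0,0],[0,0,0,0.0375,-0.0015,0,0],[0,0,0,0.0375,-0.0015,0,0]]'
python3 -m handwheel '[[0,0,0,0.0375,-0.0015,0,0],[0,0,0,0.0375,0,0,0],[0,0,0,0.025,0,0,0],[0,0,0,0.0225,0,0,0],[0,0,0,0,0,0,0]]'
python3 -m handwheel '[[0,0,0,0,0,0,0],[0,0,0,0,0,0,0]]'
python3 - <<'E'
from h import *
togo([586.8,208.1,230],1.321)
cv2.imwrite("pics/w2.png",cams.grab_frame("wrist")[:,:,::-1])
np.save("w2.npy",cams.camera_params("wrist"),allow_pickle=True)
E
```

```text
clock: 4.48
eef_pos: [500.9, -179.8, 230.7]
tcp_rot: [-3.141, -0.0, 1.33]
contact_force: [0.8, -0.6, -6.1]
opening: 0.298
grasp_force: 62.0
clock: 4.9
eef_pos: [531.5, -32.7, 230.9]
tcp_rot: [-3.141, 0.0, 1.33]
contact_force: [0.6, 0.1, -5.9]
opening: 0.298
grasp_force: 62.0
clock: 5.32
eef_pos: [562.1, 114.2, 230.7]
tcp_rot: [-3.141, 0.0, 1.33]
contact_force: [-0.1, -1.1, -6.1]
opening: 0.292
grasp_force: 62.0
clock: 5.73
eef_pos: [585.5, 211.2, 230.8]
tcp_rot: [-3.142, -0.001, 1.33]
contact_force: [0.4, 0.3, -5.2]
opening: 0.296
grasp_force: 62.0
clock: 5.9
eef_pos: [584.6, 207.6, 230.8]
tcp_rot: [-3.141, 0.001, 1.327]
contact_force: [-0.8, -0.1, -5.7]
opening: 0.295
grasp_force: 62.0
t 5.9 rotvec [-0.001  0.001  0.006] d(cur) [1.  2.  0.8] d(goal) [1.1 2.  0.8]
```

View pics/w2.png

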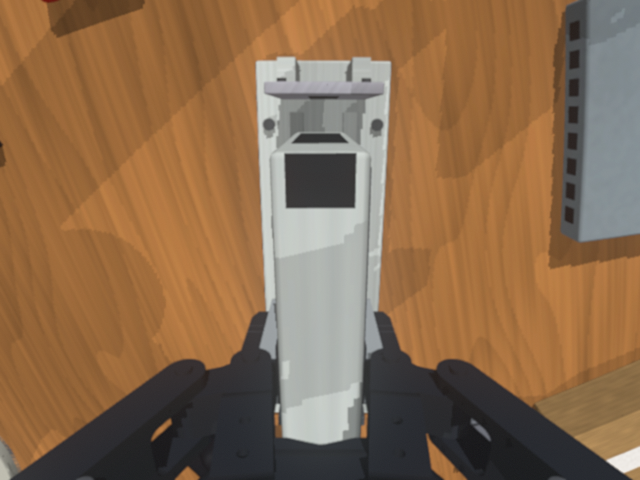

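The drive points at the end plate (top edge from (265,94) to (384,94)), with its connector end at (320,152). The jig base's far corners are at (257,62) and (391,62).

```bash
python3 - <<'E'
from h import *
c=np.load("w2.npy",allow_pickle=True).item()
q,e=fit([[160,55,12],[160,-55,12],[130,35,110],[130,-35,110]],np.array([[257,62],[391,62],[265,95],[384,94]]),c,[577,169,1.32]);print(q,e)
for q in (q,[576.9,169.3,1.321]):
    p=R.from_euler('z',q[2]).apply([40,0,0])+[q[0],q[1],0];togo([p[0],p[1],230],q[2])
E
```

```text
[577.85309553 168.91503228   1.32842003] 1.7360629487625943
t 5.95 rotvec [-0.001  0.001 -0.002] d(cur) [1.1 2.6 0.9] d(goal) [1.1 2.6 0.9]
t 5.95 rotvec [-0.001  0.001  0.005] d(cur) [1.3 1.9 0.9] d(goal) [1.3 1.9 0.9]
```

In the tool's units: 20 mm is 0.025, 2.2 mm is 0.0028, 0.003 rad is 0.001.

```bash
python3 -m handwheel '[[0,0,0.001,0.0013,0.0028,0,0],[0,0,0,0,0,0.025,0],[0,0,0,0,0,0.025,0],[0,0,0,0,0,0.025,0],[0,0,0,0,0,0.0188,0]]'
python3 -m handwheel '[[0,0,0,0,0,0.015,0],[0,0,0,0,0,0.015,0],[0,0,0,0,0,0.015,0],[0,0,0,0,0,0.0125,0],[0,0,0,0,0,0.0075,0]]'
python3 -m handwheel '[[0,0,0,0,0,0.0025,0],[0,0,0,0,0,0.0025,0],[0,0,0,0,0,0.0025,0],[0,0,0,0,0,0,0],[0,0,0,0,0,0,0]]'
```

```text
clock: 6.37
eef_pos: [587.1, 207.5, 154.9]
tcp_rot: [-3.141, 0.001, 1.322]
contact_force: [-0.7, -0.3, -5.9]
opening: 0.293
grasp_force: 61.9
clock: 6.78
eef_pos: [587.2, 208.4, 103.1]
tcp_rot: [-3.141, 0.0, 1.323]
contact_force: [-0.3, -0.3, -5.4]
opening: 0.298
grasp_force: 61.9
clock: 7.2
eef_pos: [587.7, 208.7, 98.7]
tcp_rot: [3.141, -0.0, 1.323]
contact_force: [0.2, -0.5, -7.4]
opening: 0.301
grasp_force: 61.9
```

In the tool's units: 2 mm is 0.0025, 1 mm is 0.0013.

```bash
python3 -m handwheel '[[0,0,0,0,0,0.0025,0],[0,0,0,0,0,0.0013,0],[0,0,0,0,0,0.0013,0],[0,0,0,0,0,0,0]]'
python3 -m handwheel '[[0,0,0,0,0,0.0013,0],[0,0,0,0,0,0.0013,0],[0,0,0,0,0,0,0]]'
```

```text
clock: 7.53
eef_pos: [587.3, 208.6, 94.1]
tcp_rot: [-3.141, 0.0, 1.323]
contact_force: [-0.5, -0.3, -5.7]
opening: 0.295
grasp_force: 61.9
clock: 7.78
eef_pos: [587.6, 208.6, 93.1]
tcp_rot: [3.141, -0.0, 1.323]
contact_force: [-2.5, -1.3, 3.6]
opening: 0.298
grasp_force: 62.9
```

In the tool's units: -35 mm is -0.0438, -20 mm is -0.025.

```bash
python3 -m handwheel '[[0,0,0,0,0,0,0.6],[0,0,0,0,0,0,0.6],[0,0,0,0,0,0,0.6],[0,0,0,0,0,0,0.6],[0,0,0,0,0,0,0.6]]'
python3 -m handwheel '[[0,0,0,0,0,-0.025,0.6],[0,0,0,0,0,-0.0438,0.6],[0,0,0,0,0,-0.0438,0.6],[0,0,0,0,0,-0.0438,0.6],[0,0,0,0,0,0,0.6]]'
python3 - <<'E'
from h import *
s=r.sense();print(s["eef_pos"])
w=cams.grab_frame("wrist")[:,:,::-1];t=cams.grab_frame("top")[160:280,150:340,::-1]
o=np.zeros((480,800,3),np.uint8);o[:300,:400]=cv2.resize(w,(400,300));o[:253,400:]=cv2.resize(t,(400,253))
cv2.imwrite("pics/p3.png",o)
q=[577.3,169.1,1.324]
p=R.from_euler('z',q[2]).apply([-195,0,0])+[q[0],q[1],0];togo([p[0],p[1],230],q[2])
E
```

```text
clock: 8.2
eef_pos: [587.6, 208.7, 92.4]
tcp_rot: [3.141, -0.0, 1.323]
contact_force: [-0.1, 1.1, -0.2]
opening: 0.599
grasp_force: 0.0
clock: 8.62
eef_pos: [591.0, 209.8, 224.7]
tcp_rot: [3.133, -0.006, 1.323]
contact_force: [1.0, -0.3, 0.7]
opening: 0.601
grasp_force: 0.0
[590.95153829 209.84315815 224.70033999]
t 8.7167 rotvec [ 0.003 -0.002 -0.001] d(cur) [-236.3   -0.7  -11.4] d(goal) [-236.3   -1.   -11. ]
```

View pics/p3.png

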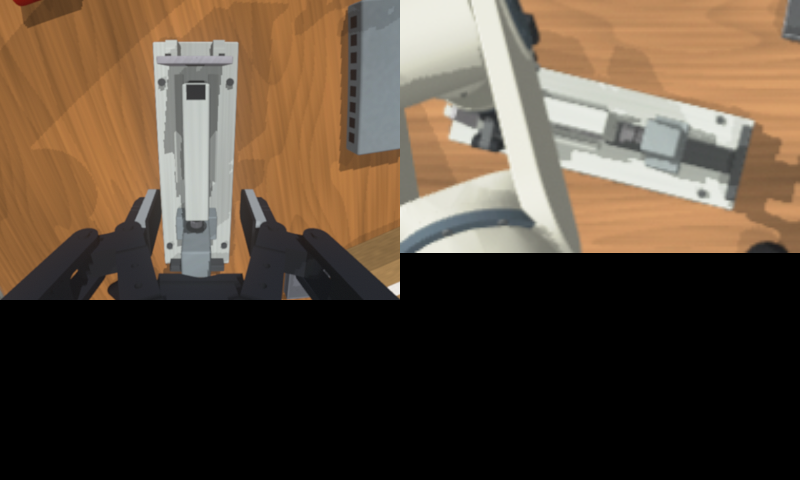

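The drive stands in the channel (from (195,92) to (195,218) in the left half), connector end towards the plate, clear of the jaw's plunger at (195,226). Next I go behind the jaw with shut fingers.

In the tool's units: -30 mm is -0.0375, -20 mm is -0.025.

```bash
python3 -m handwheel '[[0,0,0,-0.025,0,0,0],[0,0,0,-0.0375,0,0,0],[0,0,0,-0.0375,0,0,0],[0,0,0,-0.0375,0,0,0],[0,0,0,-0.0375,0,0,0]]'
python3 -m handwheel '[[0,0,0,-0.0375,0,0,0],[0,0,0,-0.0375,0,0,0],[0,0,0,-0.0313,0,0,0],[0,0,0,-0.0125,0,0,0],[0,0,0,0,0,0,0]]'
python3 -m handwheel '[[0,0,0,0,0,0,0],[0,0,0,0,0,0,0]]'
python3 - <<'E'
from h import *
q=[577.3,169.1,1.324]
p=R.from_euler('z',q[2]).apply([-195,0,0])+[q[0],q[1],0];togo([p[0],p[1],107],q[2])
E
```

```text
clock: 9.13
eef_pos: [551.5, 71.7, 215.5]
tcp_rot: [-3.139, 0.001, 1.323]
contact_force: [-0.4, 0.3, 0.3]
opening: -0.002
grasp_force: 0.0
clock: 9.55
eef_pos: [528.5, -20.9, 216.0]
tcp_rot: [-3.139, 0.001, 1.32]
contact_force: [-0.2, 0.4, -0.5]
opening: 0.003
grasp_force: 0.0
clock: 9.72
eef_pos: [529.9, -18.3, 216.7]
tcp_rot: [-3.141, -0.0, 1.323]
contact_force: [0.3, 0.8, -1.1]
opening: -0.0
grasp_force: 0.0
t 9.7167 rotvec [-0.001 -0.    -0.001] d(cur) [ -1.7   0.3 109.7] d(goal) [ -1.6   0.2 109.7]
```

In the tool's units: 25 mm is 0.0313, 20 mm is 0.025.

```bash
python3 -m handwheel '[[0,0,0,-0.0021,0.0004,0.025,0],[0,0,0,0,0,0.0313,0],[0,0,0,0,0,0.0313,0],[0,0,0,0,0,0.0313,0],[0,0,0,0,0,0.0184,0]]'
python3 -m handwheel '[[0,0,0,0,0,0,0],[0,0,0,0.0075,0,0,0],[0,0,0,0.0075,0,0,0],[0,0,0,0.005,0,0,0],[0,0,0,0,0,0,0]]'
python3 -m handwheel '[[0,0,0,0.0025,0,0,0],[0,0,0,0.0025,0,0,0],[0,0,0,0.0025,0,0,0],[0,0,0,0.0025,0,0,0],[0,0,0,0.0025,0,0,0]]'
python3 - <<'E'
from h import *
s=r.sense();print(R.from_euler('z',-1.324).apply(s["eef_pos"]-np.array([577.3,169.1,0])),R.from_euler('z',-1.324).apply(s["contact_force"]))
E
```

```text
clock: 10.13
eef_pos: [528.8, -19.5, 105.0]
tcp_rot: [-3.139, 0.0, 1.324]
contact_force: [-0.9, 0.1, 0.5]
opening: -0.001
grasp_force: 0.0
clock: 10.55
eef_pos: [534.8, -4.3, 108.8]
tcp_rot: [3.139, -0.001, 1.324]
contact_force: [1.0, 0.1, 0.7]
opening: -0.0
grasp_force: 0.0
clock: 10.97
eef_pos: [536.1, 4.3, 107.7]
tcp_rot: [3.141, -0.0, 1.323]
contact_force: [0.6, -0.2, -0.4]
opening: -0.0
grasp_force: 0.0
[-169.83625349   -0.25996885  107.67350299] [-0.07229471 -0.6594971  -0.3758039 ]
```

In the tool's units: 4 mm is 0.005, 3 mm is 0.0038.

```bash
python3 -m handwheel '[[0,0,0,0.0038,0,0,0],[0,0,0,0.005,0,0,0],[0,0,0,0.005,0,0,0],[0,0,0,0.005,0,0,0],[0,0,0,0.005,0,0,0]]'
python3 -m handwheel '[[0,0,0,0.005,0,0,0],[0,0,0,0.005,0,0,0],[0,0,0,0.005,0,0,0],[0,0,0,0.005,0,0,0],[0,0,0,0.0038,0,0,0]]'
python3 -m handwheel '[[0,0,0,0.0038,0,0,0],[0,0,0,0.0025,0,0,0],[0,0,0,0.0013,0,0,0],[0,0,0,0,0,0,0]]'
python3 - <<'E'
from h import *
s=r.sense();print(R.from_euler('z',-1.324).apply(s["eef_pos"]-np.array([577.3,169.1,0])),R.from_euler('z',-1.324).apply(s["contact_force"]))
cv2.imwrite("pics/s4.png",cv2.resize(cams.grab_frame("scene")[180:280,300:460,::-1],(800,500),interpolation=cv2.INTER_CUBIC))
E
```

```text
clock: 11.38
eef_pos: [540.8, 23.1, 107.6]
tcp_rot: [3.142, -0.0, 1.323]
contact_force: [-0.1, 0.5, 0.4]
opening: -0.0
grasp_force: 0.0
clock: 11.8
eef_pos: [545.5, 41.6, 107.6]
tcp_rot: [3.141, -0.0, 1.323]
contact_force: [0.3, 0.1, -0.7]
opening: 0.004
grasp_force: 0.0
clock: 12.13
eef_pos: [546.8, 47.1, 107.6]
tcp_rot: [3.142, -0.0, 1.323]
contact_force: [0.4, -0.4, -0.7]
opening: 0.001
grasp_force: 0.0
[-125.77755674   -0.27568957  107.58034866] [-0.29649482 -0.50749515 -0.6974962 ]
```

View pics/s4.png

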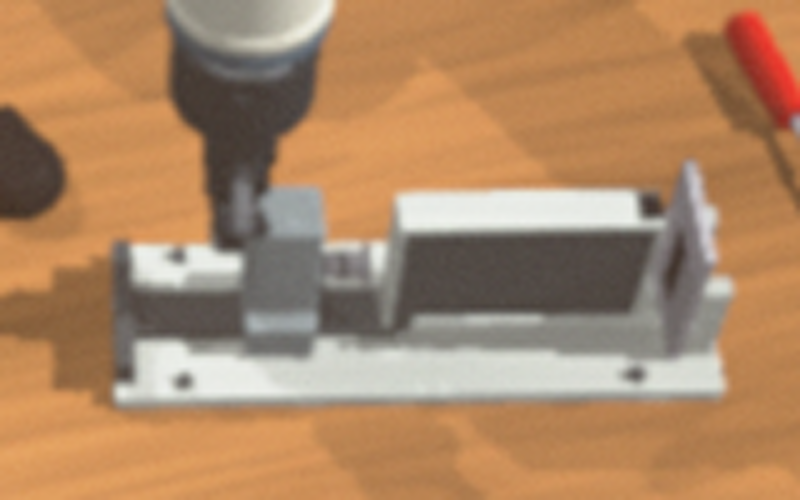

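The fingers (235,210) are behind the jaw post (290,250), and the plunger (350,260) is just short of the drive, which has a gap to the plate. I'll continue slowly and watch the force.

In the tool's units: 2 mm is 0.0025.

```bash
python3 -m handwheel '[[0,0,0,0.0025,0,0,0],[0,0,0,0.0025,0,0,0],[0,0,0,0.0025,0,0,0],[0,0,0,0.0025,0,0,0],[0,0,0,0.0025,0,0,0]]'
python3 -m handwheel '[[0,0,0,0.0025,0,0,0],[0,0,0,0.0025,0,0,0],[0,0,0,0.0025,0,0,0],[0,0,0,0.0025,0,0,0],[0,0,0,0.0025,0,0,0]]'
python3 -m handwheel '[[0,0,0,0.0025,0,0,0],[0,0,0,0.0025,0,0,0],[0,0,0,0.0025,0,0,0],[0,0,0,0.0013,0,0,0],[0,0,0,0,0,0,0]]'
python3 - <<'E'
from h import *
s=r.sense();print(R.from_euler('z',-1.324).apply(s["eef_pos"]-np.array([577.3,169.1,0])),R.from_euler('z',-1.324).apply(s["contact_force"]))
E
```

```text
clock: 12.6
eef_pos: [549.3, 56.8, 107.6]
tcp_rot: [-3.141, 0.0, 1.323]
contact_force: [-0.6, -1.4, -0.3]
opening: 0.003
grasp_force: 0.8
clock: 13.02
eef_pos: [551.7, 66.3, 107.6]
tcp_rot: [-3.141, 0.0, 1.323]
contact_force: [-0.3, -4.9, 1.4]
opening: -0.002
grasp_force: 2.3
clock: 13.43
eef_pos: [553.5, 73.5, 107.6]
tcp_rot: [-3.142, -0.0, 1.323]
contact_force: [-1.7, -2.2, 0.5]
opening: 0.002
grasp_force: 1.0
[-98.51201282  -0.2738     107.55201067] [-2.58216073  1.11586318  0.46501262]
```

In the tool's units: 1 mm is 0.0013.

```bash
python3 -m handwheel '[[0,0,0,0.0013,0,0,0],[0,0,0,0.0013,0,0,0],[0,0,0,0.0013,0,0,0],[0,0,0,0.0013,0,0,0],[0,0,0,0,0,0,0]]'
python3 -m handwheel '[[0,0,0,0.0013,0,0,0],[0,0,0,0.0013,0,0,0],[0,0,0,0.0013,0,0,0],[0,0,0,0.0013,0,0,0],[0,0,0,0,0,0,0]]'
python3 - <<'E'
from h import *
s=r.sense();print(R.from_euler('z',-1.324).apply(s["eef_pos"]-np.array([577.3,169.1,0])),R.from_euler('z',-1.324).apply(s["contact_force"]))
E
```

```text
clock: 13.85
eef_pos: [554.4, 77.2, 107.6]
tcp_rot: [-3.141, -0.0, 1.323]
contact_force: [-0.7, -2.4, 0.5]
opening: 0.002
grasp_force: 1.6
clock: 14.27
eef_pos: [555.3, 80.7, 107.6]
tcp_rot: [-3.141, 0.0, 1.323]
contact_force: [-1.1, -5.8, 0.3]
opening: -0.001
grasp_force: 2.7
[-91.04457134  -0.28076907 107.57545494] [-5.94570066 -0.34285653  0.25844826]
```

In the tool's units: 1 mm is 0.0013.

```bash
python3 -m handwheel '[[0,0,0,0.0013,0,0,0],[0,0,0,0.0013,0,0,0],[0,0,0,0,0,0,0],[0,0,0,0,0,0,0]]'
python3 -m handwheel '[[0,0,0,0.0013,0,0,0],[0,0,0,0.0013,0,0,0],[0,0,0,0,0,0,0],[0,0,0,0,0,0,0]]'
python3 - <<'E'
from h import *
s=r.sense();print(R.from_euler('z',-1.324).apply(s["eef_pos"]-np.array([577.3,169.1,0])),R.from_euler('z',-1.324).apply(s["contact_force"]))
E
```

```text
clock: 14.6
eef_pos: [555.7, 82.4, 107.6]
tcp_rot: [-3.141, 0.001, 1.323]
contact_force: [-1.1, -6.8, 1.5]
opening: 0.003
grasp_force: 3.4
clock: 14.93
eef_pos: [556.2, 84.1, 107.6]
tcp_rot: [-3.141, 0.001, 1.323]
contact_force: [-2.1, -7.7, 2.3]
opening: 0.003
grasp_force: 4.1
[-87.55552567  -0.25267344 107.57008361] [-7.99212143  0.13407129  2.32809154]
```

In the tool's units: 1 mm is 0.0013.

```bash
python3 -m handwheel '[[0,0,0,0.0013,0,0,0],[0,0,0,0.0013,0,0,0],[0,0,0,0.0013,0,0,0],[0,0,0,0,0,0,0],[0,0,0,0,0,0,0]]'
python3 -m handwheel '[[0,0,0,0,0,0,0],[0,0,0,0,0,0,0],[0,0,0,0,0,0,0]]'
python3 - <<'E'
from h import *
s=r.sense();print(R.from_euler('z',-1.324).apply(s["eef_pos"]-np.array([577.3,169.1,0])),R.from_euler('z',-1.324).apply(s["contact_force"]))
cv2.imwrite("pics/s5.png",cv2.resize(cams.grab_frame("scene")[195:265,315:455,::-1],(800,400),interpolation=cv2.INTER_CUBIC))
E
```

```text
clock: 15.35
eef_pos: [556.8, 86.7, 107.6]
tcp_rot: [-3.141, 0.002, 1.323]
contact_force: [-1.2, -9.8, 3.0]
opening: -0.002
grasp_force: 5.2
clock: 15.6
eef_pos: [556.8, 86.7, 107.6]
tcp_rot: [-3.141, 0.002, 1.323]
contact_force: [-1.5, -9.5, 2.8]
opening: -0.0
grasp_force: 5.1
[-84.90521415  -0.27677873 107.58580153] [-9.51968863 -0.90263712  2.76783588]
```

View pics/s5.png

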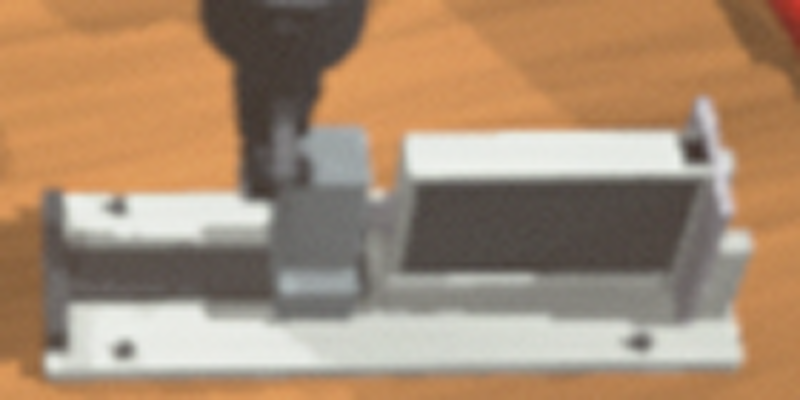

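The drive's connector end is flush against the end plate (705,200), and the fingers touch only the jaw. The plunger is compressed about 10–13 mm by both force and geometry, so I'm handing in.

```bash
python3 -c "
from rig import r
print(r.sign_off())"
```

```text
the job is handed in; nothing more can be done
None
```

I handed the job in at about 15.7 s: the drive stands in the channel, connector end against the end plate, and the shut fingers hold the jaw at about 9.5 N, with the plunger an estimated 10–13 mm in. I got no verdict back, and the black ring was too blurred to check by eye.

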